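# Lay the rule along a stained gel plate on the light panel

## Task

The stained gel on the sloping light panel is about to be measured. Pick up the aluminium rule and lay it flat on the panel along the gel plate's left-hand edge (left as seen from the robot), with its graduated edge flush against the plate for the whole length and its zero end resting against the ledge at the foot of the panel. Leave it lying there, without shoving the plate along and without disturbing the tube rack or the bottle.

Things in the scene. Friction and masses are not known exactly. Their poses are not given: they have to be found in the camera images.
- rule_grip (a point): Middle of the loose rule's black grip rail, where it is grasped, 16 mm above the underside. Rail: 110 mm long, 12 wide, from 5 to 27 mm above the underside, along the middle of an aluminium bar 180 x 40 x 5 mm, 120 g. x: along the rule from zero end to far end (dark hanging hole); -y: to the graduated edge; z: up. Starts flat on the bench beside the panel, zero end towards the robot.
- rule_zero (a point): Corner of the rule, on its underside, where the graduated edge (dark ticks) meets the zero end: 90 mm before and 20 mm to the graduated side of the rule's middle. Axes as for the rule. At the start the graduated edge is on the robot's right.
- rule_far (a point): Corner of the rule, on its underside, where the graduated edge meets the far end, 180 mm from the zero corner. Axes as for the rule.
- plate: Gel plate on the panel: glass, grey side strips, pale blue gel; 130 mm wide, 160 up the slope, 6 thick, foot on the ledge, held by 2 dark clips over its top edge (11 mm high, 17 mm in from its left edge); slips sideways only if pushed over 10 N. Origin: foot of its left edge, on the panel's face at the ledge. x: up the slope along that edge; y: left along the ledge; z: out of the panel.
- screen: Fixed light panel: flat face 220 mm up the slope, 300 wide, rising away from the robot at 30 degrees; its top is 136 mm above the bench. Origin: middle of the face's foot at the ledge, 26 mm above the bench; axes parallel to the plate's. Ledge: a bar along the foot, standing 10 mm above the face. At least 60 mm of bare face lies left of the plate.
- rack: Bystander: loose steel tube rack with capped tubes, 190 x 80 mm, 98 mm high, 0.6 kg, on the other side of the panel from the rule. Origin: centre of its underside.
- dropper: Bystander: loose amber bottle, 38 mm across, 78 mm high. Origin: centre of its underside.
Things that resemble listed ones, but are neither listed nor needed, are in the scene too. Of the things shaped like the part that bears rule_grip, the aluminium one is meant.

How it is judged:
At the end, for the whole second after the job is handed in: The rule lies released and at rest on the panel, left of the plate: both ends of its graduated edge within 3 mm of the line of the plate's left edge, zero end within 4 mm of the ledge, both ends within 3 mm of the panel's face, tilted from it by under 0.06 rad (y of rule_zero in the frame of plate between -0.003 and 0.003 m and y of rule_far in the frame of plate between -0.003 and 0.003 m and x of rule_zero in the frame of plate between -0.003 and 0.004 m and z of each of rule_zero, rule_far in the frame of plate below 0.003 m and x of rule_far in the frame of plate above 0.15 m and angle between the z axis of rule_grip and the z axis of plate, either way round below 0.06 rad and y of rule_grip in the frame of plate above 0.015 m and linear speed of rule below 0.01 m/s); the robot touches nothing.
It fails at once if the gel plate is shoved more than 10 mm along the ledge (distance of plate from where it was at the start of the episode above 0.01 m).
It fails at once if the tube rack or the bottle is moved more than 20 mm (distance of any of rack, dropper from where it was at the start of the episode above 0.02 m).
It also fails if it takes over 48 s, if anything falls off the work surface, if the arm or the gripper's body presses on something with over 40 N, if the wrist force passes 120 N, or if a joint passes its speed limit or range.

## Robot

A 7-joint arm with a two-finger parallel gripper is mounted at the origin on the work surface. World frame = base frame: x ahead of the robot, y to its left, z up, the work surface at z = 0. Lengths are in m, angles in rad, forces in N, time in s.
With the tool pointing down it reaches from about 0.4 to 0.925 m from the base axis. Payload 5.6 kg.
Tool frame: the origin (TCP) lies midway between the tips of the shut fingers; the grasp point (between the pads) lies 19 mm behind it; y points along the fingers, x is the direction in which the jaws open and shut, and the axes are right-handed (so a half turn about y gives the same grasp; the last joint's range is limited). The gripper opens to 85 mm and grips with 20 to 120 N. Pads are 22 mm wide; open, the fingers measure 114 mm over their backs; the gripper's body (76 mm by 85 mm) begins 54 mm behind the grasp point. The pads swing forward as they close: fully open they stand 13 mm farther back than shut.
Start: joints at [-1.266, 0.468, -0.012, 1.603, 0.006, 1.071, -0.056], TCP at [0.222, 0.611, 0.231] pointing down, gripper open.
Joint ranges: [-2.53, 2.53], [-0.31, 2.02], [-1.57, 1.55], [0.28, 2.44], [-1.29, 4.43], [0.15, 1.84], [-2.92, 2.92]. Speed limits (rad/s): [2.57, 2.57, 3.14, 3.14, 3.14, 3.14, 3.14].

## Interface

Orientations are given as a rotation vector (axis times angle).
In Python, from workcell import arm gives the robot as it stands. The module is installed in compiled form; this text tells all that it offers.
- The arm moves only by the tool servo_tool, never from a script. Its arguments are lists of equal length, an entry for each row: "translation": the shift along the tool's x, y, z scaled (see below), a list of three; "turn": the turn, a rotation vector about the tool's x, y, z scaled (see below), a list of three. A call has 1 to 10 rows; each row is the pose to reach, as a shift and turn from the pose commanded when the call began, along the tool's axes at that moment, turning the shorter way round; what a row does not reach only later rows make up. The controller multiplies each number of a shift by 100 cm and each number of a turn by 2 pi rad. A row lasts 1/10 s, in which the tool goes at most 50 mm and 8.59 degrees, less where a joint would pass 70% of its speed; a pose out of reach is approached as far as the arm can. A call with a number of a shift or a turn outside -1 to 1 is refused whole. A call with a gripper value outside its range is refused whole. "claw" is the closure, from 0 (fully open) to 1 (shut), set as the call begins (left out, the last holds). The fingers move at their own pace and stop on an object; "force" is the grip in N (left out, the last holds). Time passes only in rows, so rows that repeat a pose let the fingers close. It gives the time, the measured TCP pose, the force and the opening at its end, in the units of the state.
- arm.read_state(): the state, without advancing time (a new reading comes with each control period).
- arm.camera(name): name is "scene" or "top" or "wrist"; returns (picture, depth): 420x560x3 uint8, red, green, blue; 420x560 float32, m along the optical axis (not along the pixel's ray), 0 where there is no reading.
- arm.camera_params(name): a dict with "camera_matrix" (3x3 intrinsics, pixels), "R" (3x3) and "t" (3): a world point X has camera coordinates R X + t. Camera axes: x right, y down, z forward; pixel columns grow to the right and rows downward; lengths in m; the calibration is good to about 2 mm. A picture is of the moment at which its call begins: read the wrist's pose just before it. camera_params takes no time and is no camera call; for the wrist camera it gives the pose at the moment of the call.
- arm.close_job(): hands the job in, once; it reports no verdict.
The state is a dict: "clock": time; "joint_pos": joint angles; "joint_vel": joint speeds; "effort": joint torques, N m; "position": TCP position; "eef_rot": TCP orientation; "contact_force": force on the tool from outside, world axes, zero at the start; "ft_torque": the same for the moment, N m; "gripper_width": finger opening in m.
Only numpy, scipy, OpenCV 4.12 (cv2) and the standard library are available. Lean on these libraries where they do the work, as an engineer would, in place of code of your own. Each camera call takes 0.05 s, during which the arm holds its last target. There are 200 camera calls.

## Working session

There is one attempt and no reset: what is moved stays moved. The work goes in short steps, Python scripts to look and compute and a tool call to move; the robot and the scene stay as the last step left them, time stands still between calls to the robot, and variables do not carry over. Pictures are saved under pics/ and viewed, about 8 in all and at most 12, crops included, and the job is handed in when it is done.

Besides the shell and the picture viewer there is one more tool, called in YAML: its name, and indented under it one key for each argument. servo_tool: Moves the arm, as the interface text tells. Its arguments: {"type":"object","properties":{"translation":{"type":"array","items":{"type":"array","items":{"type":"number"}}},"turn":{"type":"array","items":{"type":"array","items":{"type":"number"}}},"claw":{"type":"number"},"force":{"type":"number"}},"required":["translation","turn"]}

```bash
mkdir -p pics; cat > h.py <<'E'
import numpy as np, cv2
from scipy.spatial.transform import Rotation as Ro
from workcell import arm
def grab(n):
    p=arm.camera_params(n); im,d=arm.camera(n)
    return im,d,np.array(p["camera_matrix"]),np.array(p["R"]),np.array(p["t"])
def cloud(d,K,R,t):
    v,u=np.mgrid[:d.shape[0],:d.shape[1]]
    c=np.stack([(u-K[0,2])/K[0,0]*d,(v-K[1,2])/K[1,1]*d,d],-1)
    P=(c-t)@R; P[d==0]=np.nan
    return P
def save(n,im): cv2.imwrite("pics/"+n,cv2.cvtColor(im,cv2.COLOR_RGB2BGR))
E
python3 - <<'E'
from h import *
s=arm.read_state(); print(s)
for n in("top","scene"):
    im,d,K,R,t=grab(n); save(n+"0.png",im); np.savez(n+"0.npz",im=im,d=d,K=K,R=R,t=t); print(n,-R.T@t,R[2])
E
```

```text
{'clock': 0.0, 'joint_pos': array([-1.26598995,  0.4683953 , -0.01162963,  1.60363718,  0.00598888,
        1.07139255, -0.05629568]), 'joint_vel': array([ 3.08029831e-05, -1.53080795e-03,  1.32304990e-03,  1.61976352e-03,
       -1.50174716e-03,  1.31423790e-03, -1.65034230e-03]), 'effort': array([-9.26756584e-04, -5.32366133e+01,  2.10340053e-02, -2.51298684e+01,
        1.14716499e-02,  7.53962668e-03,  1.23905050e-05]), 'position': array([0.22139758, 0.61053193, 0.23032096]), 'eef_rot': array([-1.35506214, -0.94824321,  0.95057534]), 'contact_force': array([ 0.11095772, -0.40543522, -1.05787507]), 'ft_torque': array([ 0.00131794, -0.02542573,  0.02877984]), 'gripper_width': 0.08519881562350479}
top [ 0.25368295 -0.14342765  1.55239935] [ 0.18838219  0.01299317 -0.98200984]
scene [1.5767315  0.42185892 0.92116998] [-0.71608404 -0.36677425 -0.59388576]
```

View pics/top0.png

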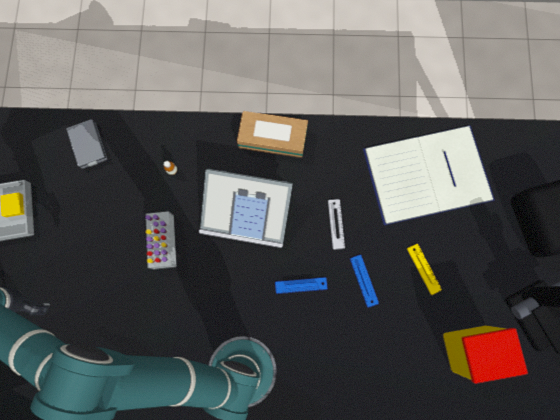

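View pics/scene0.png

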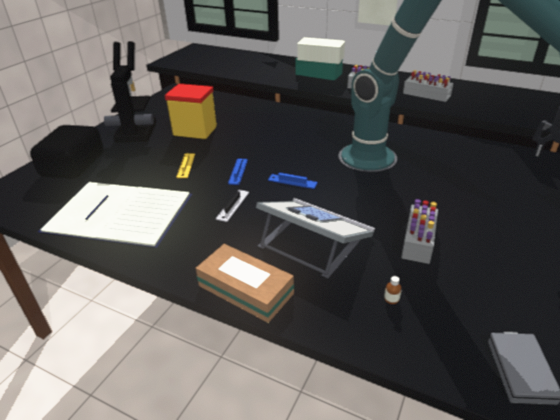

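The top view shows the panel with its plate at (247,208), the rack at (160,240) and the bottle at (170,168). Rule-shaped candidates are the aluminium/white one at (337,225), blue at (301,285), blue at (364,280) and yellow at (424,269). By the description I choose (337,225).

```bash
python3 - <<'E'
from h import *
z=np.load("top0.npz");P=cloud(z["d"],z["K"],z["R"],z["t"]);im=z["im"]
# panel plane
q=P[175:240,205:288].reshape(-1,3); q=q[(q[:,2]>.03)]
for _ in range(8):
    c=q.mean(0); n=np.linalg.svd(q-c,full_matrices=False)[2][2]; n*=np.sign(n[2]); r=(q-c)@n; q=q[abs(r)<max(.004,1.0*r.std())]
print("panel c",c,"n",n,"tilt",np.degrees(np.arccos(n[2])),"yaw",np.degrees(np.arctan2(-n[1],-n[0])))
for u,v in[(207,171),(292,183),(284,245),(200,234),(235,191),(232,238),(268,195),(337,225),(335,201),(340,247),(160,240),(170,165)]: print((u,v),im[v,u],P[v,u].round(3))
m=(P[...,2]>.002)&(P[...,2]<.035); m[:, :322]=0;m[:,350:]=0;m[:190]=0;m[255:]=0
g=np.argwhere(m); X=P[m][:,:2].astype(np.float32); print(len(X),cv2.minAreaRect(X),np.nanmedian(P[m][:,2]))
save("crop.png",cv2.resize(im[160:260,190:355],None,fx=4.8,fy=4.8,interpolation=cv2.INTER_CUBIC))
E
```

```text
panel c [0.56431474 0.0046077  0.08599894] n [-0.47676533  0.07401986  0.87590861] tilt 28.847308154010847 yaw -8.824959906145109
(207, 171) [148 158 160] [0.671 0.137 0.132]
(292, 183) [70 77 78] [ 0.638 -0.155  0.127]
(284, 245) [30 30 35] [ 0.44  -0.133 -0.004]
(200, 234) [39 37 41] [0.471 0.174 0.   ]
(235, 191) [184 188 185] [0.609 0.04  0.111]
(232, 238) [171 173 178] [0.456 0.053 0.03 ]
(268, 195) [219 221 216] [ 0.597 -0.074  0.112]
(337, 225) [41 43 47] [ 0.514 -0.321  0.026]
(335, 201) [195 195 201] [ 0.607 -0.316  0.003]
(340, 247) [208 210 215] [ 0.437 -0.334  0.008]
(160, 240) [114 109 111] [0.437 0.299 0.065]
(170, 165) [168 143 127] [0.71  0.285 0.066]
855 ((0.530392050743103, -0.3187514841556549), (0.23861487209796906, 0.10002493113279343), 0.6341983079910278) 0.005044652447786605
```

View pics/crop.png

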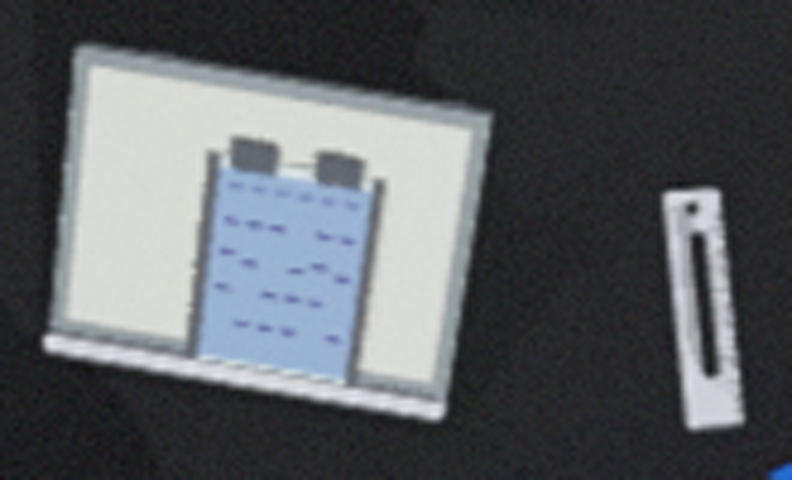

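The crop confirms the aluminium rule: hanging hole at (692,208) at the far end, ticks on the right. The plate's left strip runs (212,155)–(193,355), with clips at the top.

```bash
cat >> h.py <<'E'
def rpose(p,rx,rz,sgn):
    rz=np.array(rz,float)/np.linalg.norm(rz); rx=np.array(rx,float); rx-=rz*(rx@rz); rx/=np.linalg.norm(rx); ry=np.cross(rz,rx)
    tx=sgn*ry; ty=-rz
    return np.array(p,float),np.stack([tx,ty,np.cross(tx,ty)],1)
def cmd(p,M,p0=None,M0=None):
    if p0 is None:
        s=arm.read_state(); p0=s["position"]; M0=Ro.from_rotvec(s["eef_rot"]).as_matrix()
    sh=M0.T@(np.array(p)-p0); tu=Ro.from_matrix(M0.T@M).as_rotvec()/(2*np.pi)
    return sh.round(4),tu.round(5)
E
python3 - <<'E'
from h import *
s=arm.read_state(); M0=Ro.from_rotvec(s["eef_rot"]).as_matrix(); print(M0.round(3))
p=arm.camera_params("wrist"); print("cam in tool",M0.T@(-np.array(p["R"]).T@p["t"]-s["position"]),(np.array(p["R"])@M0).round(2))
a=np.radians(6); rx=[np.cos(a),np.sin(a),0]
for sg in(1,-1):
    for P in([.46,.2,.3],[.50,-.324,.28]): print(sg,P,cmd(*rpose(P,rx,[0,0,1],sg)))
E
```

```text
[[ 0.341 -0.    -0.94 ]
 [ 0.94  -0.002  0.341]
 [-0.002 -1.    -0.   ]]
cam in tool [-0.00104625 -0.14323993  0.08187746] [[ 1.   -0.    0.  ]
 [ 0.   -0.32 -0.95]
 [ 0.    0.95 -0.32]]
1 [0.46, 0.2, 0.3] (array([-0.3048, -0.0691, -0.3643]), array([-5.000e-05, -7.202e-02, -2.600e-04]))
1 [0.5, -0.324, 0.28] (array([-0.7837, -0.0482, -0.5805]), array([-5.000e-05, -7.202e-02, -2.600e-04]))
-1 [0.46, 0.2, 0.3] (array([-0.3048, -0.0691, -0.3643]), array([ 3.6000e-04,  4.2798e-01, -7.0000e-05]))
-1 [0.5, -0.324, 0.28] (array([-0.7837, -0.0482, -0.5805]), array([ 3.6000e-04,  4.2798e-01, -7.0000e-05]))
```

servo_tool:
  translation:
    - [-0.305, -0.069, -0.364]
    - [-0.305, -0.069, -0.364]
    - [-0.305, -0.069, -0.364]
    - [-0.305, -0.069, -0.364]
    - [-0.305, -0.069, -0.364]
    - [-0.305, -0.069, -0.364]
    - [-0.305, -0.069, -0.364]
    - [-0.305, -0.069, -0.364]
    - [-0.784, -0.048, -0.58]
    - [-0.784, -0.048, -0.58]
  turn:
    - [0, -0.072, 0]
    - [0, -0.072, 0]
    - [0, -0.072, 0]
    - [0, -0.072, 0]
    - [0, -0.072, 0]
    - [0, -0.072, 0]
    - [0, -0.072, 0]
    - [0, -0.072, 0]
    - [0, -0.072, 0]
    - [0, -0.072, 0]

```text
clock: 1.1
position: [0.4337, 0.1674, 0.2872]
eef_rot: [-1.158, -1.286, 1.285]
contact_force: [1.9, -0.6, 0.0]
gripper_width: 0.0855
```

```bash
python3 - <<'E'
from h import *
s=arm.read_state(); print(s["clock"],s["position"],s["joint_pos"].round(2))
a=np.radians(6); print(cmd(*rpose([.47,-.324,.26],[np.cos(a),np.sin(a),0],[0,0,1],1)))
E
```

```text
1.1 [0.43373971 0.16737012 0.28716017] [-0.57  0.09  0.14  1.98 -0.01  1.08  1.25]
(array([-0.4925,  0.0271,  0.015 ]), array([ 3.0e-05, -1.1e-04,  0.0e+00]))
```

servo_tool:
  translation:
    - [-0.4925, 0.027, 0.015]
    - [-0.4925, 0.027, 0.015]
    - [-0.4925, 0.027, 0.015]
    - [-0.4925, 0.027, 0.015]
    - [-0.4925, 0.027, 0.015]
    - [-0.4925, 0.027, 0.015]
    - [-0.4925, 0.027, 0.015]
    - [-0.4925, 0.027, 0.015]
    - [-0.4925, 0.027, 0.015]
    - [-0.4925, 0.027, 0.015]
  turn:
    - [0, 0, 0]
    - [0, 0, 0]
    - [0, 0, 0]
    - [0, 0, 0]
    - [0, 0, 0]
    - [0, 0, 0]
    - [0, 0, 0]
    - [0, 0, 0]
    - [0, 0, 0]
    - [0, 0, 0]

```text
clock: 2.1
position: [0.4694, -0.3243, 0.2599]
eef_rot: [-1.158, -1.285, 1.285]
contact_force: [0.2, 0.5, -0.3]
gripper_width: 0.0851
```

servo_tool:
  translation:
    - [0, 0, 0]
    - [0, 0, 0]
    - [0, 0, 0]
    - [0, 0, 0]
  turn:
    - [0, 0, 0]
    - [0, 0, 0]
    - [0, 0, 0]
    - [0, 0, 0]
  claw: 0.5

```text
clock: 2.5
position: [0.4704, -0.3201, 0.2602]
eef_rot: [-1.156, -1.288, 1.287]
contact_force: [0.3, 0.7, -0.8]
gripper_width: 0.0425
```

```bash
python3 - <<'E'
from h import *
s=arm.read_state(); print(s["clock"],s["position"],s["joint_pos"].round(2),s["gripper_width"])
im,d,K,R,t=grab("wrist"); save("w1.png",im); np.savez("w1.npz",im=im,d=d,K=K,R=R,t=t)
P=cloud(d,K,R,t)
m=(P[...,2]>.002)&(P[...,2]<.04)&(np.hypot(P[...,0]-.52,P[...,1]+.324)<.115)
g=im.mean(-1)
bar=m&(P[...,2]<.009)&(g>110); X=P[bar][:,:2]
r=cv2.minAreaRect(X.astype(np.float32)); print("bar",bar.sum(),r,np.median(P[bar][:,2]),cv2.boxPoints(r).round(4).tolist())
rail=m&(P[...,2]>.02); r=cv2.minAreaRect(P[rail][:,:2].astype(np.float32)); print("rail",rail.sum(),r,np.median(P[rail][:,2]))
print(K[0,0],cmd([.47,-.324,.26],Ro.from_rotvec(s["eef_rot"]).as_matrix()))
E
```

```text
2.5 [ 0.47038503 -0.3201175   0.26021375] [ 0.09  0.32  0.55  1.8  -0.19  1.07  2.4 ] 0.042490972475109086
bar 2810 ((0.5211072564125061, -0.32061800360679626), (0.18020595610141754, 0.04068697243928909), 6.28549337387085) 0.005577524190978791 [[0.4293000102043152, -0.31029999256134033], [0.43380001187324524, -0.3506999909877777], [0.6129000186920166, -0.3310000002384186], [0.6083999872207642, -0.2904999852180481]]
rail 699 ((0.5199820399284363, -0.3207971751689911), (0.10850058495998383, 0.010989275760948658), 6.165395736694336) 0.027373265167717493
301.63858974663384 (array([-0.0037,  0.0003,  0.0008]), array([ 3.e-05, -1.e-05, -4.e-05]))
```

View pics/w1.png

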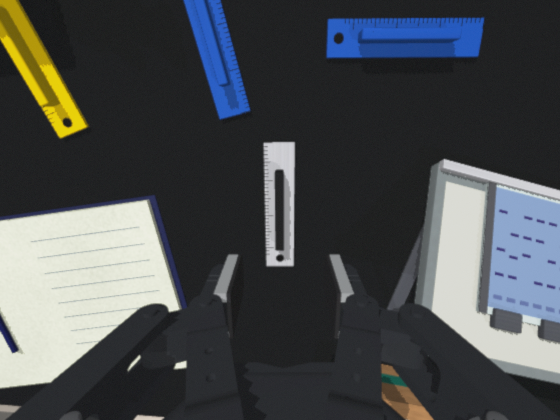

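The wrist view shows the aluminium rule upright in the image: zero end at (280,142), hole at (280,258), rail centre at (279,210), ticks on the image left (robot's right). The measured bar is 180x40.7 mm and its top is at 5.6 mm, which fits the given sizes.

```bash
python3 - <<'E'
from h import *
a=np.radians(6.2)
for z in(.06,.009): print(cmd(*rpose([.5205,-.3207,z],[np.cos(a),np.sin(a),0],[0,0,1],1)))
E
```

```text
(array([-0.0059,  0.2004, -0.0497]), array([ 9.0e-05, -2.0e-04,  1.1e-04]))
(array([-0.006 ,  0.2514, -0.0496]), array([ 9.0e-05, -2.0e-04,  1.1e-04]))
```

servo_tool:
  translation:
    - [-0.006, 0.2, -0.0497]
    - [-0.006, 0.2, -0.0497]
    - [-0.006, 0.2, -0.0497]
    - [-0.006, 0.2, -0.0497]
    - [-0.006, 0.2, -0.0497]
    - [-0.006, 0.21, -0.0497]
    - [-0.006, 0.225, -0.0497]
    - [-0.006, 0.24, -0.0497]
    - [-0.006, 0.25, -0.0497]
    - [-0.006, 0.2505, -0.0497]
  turn:
    - [0, 0, 0]
    - [0, 0, 0]
    - [0, 0, 0]
    - [0, 0, 0]
    - [0, 0, 0]
    - [0, 0, 0]
    - [0, 0, 0]
    - [0, 0, 0]
    - [0, 0, 0]
    - [0, 0, 0]

```text
clock: 3.55
position: [0.5193, -0.3223, 0.009]
eef_rot: [-1.157, -1.285, 1.285]
contact_force: [0.0, 0.1, -0.1]
gripper_width: 0.0425
```

servo_tool:
  translation:
    - [0, 0, 0]
    - [0, 0, 0]
    - [0, 0, 0]
    - [0, 0, 0]
    - [0, 0, 0]
    - [0, 0, 0]
    - [0, 0, 0]
  turn:
    - [0, 0, 0]
    - [0, 0, 0]
    - [0, 0, 0]
    - [0, 0, 0]
    - [0, 0, 0]
    - [0, 0, 0]
    - [0, 0, 0]
  claw: 1
  force: 60

```text
clock: 4.25
position: [0.5204, -0.323, 0.0106]
eef_rot: [-1.159, -1.286, 1.286]
contact_force: [-1.2, 1.0, 5.8]
gripper_width: 0.01
```

```bash
python3 - <<'E'
from h import *
s=arm.read_state();print(s["joint_pos"].round(2))
M0=Ro.from_rotvec(s["eef_rot"]).as_matrix()
print("lift",cmd([.5,-.32,.25],M0))
a=np.radians(-8);b=np.radians(30); u=[np.cos(a)*np.cos(b),np.sin(a)*np.cos(b),np.sin(b)]; n=[-np.cos(a)*np.sin(b),-np.sin(a)*np.sin(b),np.cos(b)]
p,M=rpose([.505,.125,.25],u,n,1)
print("over",cmd(p,M)); print("hover",cmd([.505,.125,.19],M))
# refine panel from top
z=np.load("top0.npz");P=cloud(z["d"],z["K"],z["R"],z["t"])
for x,y in[(212,155),(193,355),(225,200),(205,330)]:
  u0,v0=round(190+x/4.8),round(160+y/4.8); print(P[v0,u0-3:u0+3].round(3).tolist())
E
```

```text
[ 0.21  0.73  0.39  1.84 -0.43  0.66  2.53]
lift (array([ 0.005 , -0.2394,  0.0197]), array([0., 0., 0.]))
over (array([ 0.447 , -0.2396, -0.0316]), array([-0.08272,  0.03797,  0.0101 ]))
hover (array([ 0.447 , -0.1796, -0.0316]), array([-0.08272,  0.03797,  0.0101 ]))
[[0.606, 0.055, 0.106], [0.607, 0.052, 0.103], [0.607, 0.048, 0.101], [0.606, 0.044, 0.106], [0.603, 0.039, 0.117], [0.606, 0.038, 0.106]]
[[0.47, 0.072, 0.029], [0.469, 0.067, 0.038], [0.471, 0.065, 0.026], [0.47, 0.06, 0.034], [0.47, 0.057, 0.031], [0.469, 0.053, 0.037]]
[[0.574, 0.045, 0.09], [0.574, 0.041, 0.092], [0.574, 0.037, 0.093], [0.574, 0.034, 0.092], [0.576, 0.031, 0.086], [0.575, 0.027, 0.091]]
[[0.487, 0.061, 0.039], [0.487, 0.057, 0.036], [0.486, 0.053, 0.044], [0.487, 0.049, 0.042], [0.486, 0.046, 0.044], [0.487, 0.043, 0.041]]
```

servo_tool:
  translation:
    - [0, -0.03, 0]
    - [0.002, -0.08, 0.01]
    - [0.005, -0.13, 0.02]
    - [0.005, -0.18, 0.02]
    - [0.005, -0.22, 0.02]
    - [0.005, -0.24, 0.02]
    - [0.05, -0.24, 0.015]
    - [0.1, -0.24, 0.005]
    - [0.15, -0.24, 0]
    - [0.2, -0.24, -0.005]
  turn:
    - [0, 0, 0]
    - [0, 0, 0]
    - [0, 0, 0]
    - [0, 0, 0]
    - [0, 0, 0]
    - [0, 0, 0]
    - [-0.005, 0.005, 0]
    - [-0.015, 0.01, 0]
    - [-0.03, 0.015, 0.004]
    - [-0.045, 0.02, 0.006]

```text
clock: 5.25
position: [0.5038, -0.1226, 0.2497]
eef_rot: [-1.446, -1.39, 1.058]
contact_force: [1.0, 0.4, -0.9]
gripper_width: 0.0104
```

```bash
python3 - <<'E'
from h import *
s=arm.read_state();print(s["clock"],s["position"],s["joint_pos"].round(2),s["gripper_width"],s["contact_force"])
a=np.radians(-8);b=np.radians(30); u=[np.cos(a)*np.cos(b),np.sin(a)*np.cos(b),np.sin(b)]; n=[-np.cos(a)*np.sin(b),-np.sin(a)*np.sin(b),np.cos(b)]
p,M=rpose([.505,.130,.25],u,n,1)
print("over",cmd(p,M)); print("hover",cmd([.505,.130,.19],M))
E
```

```text
5.25 [ 0.50384585 -0.12261055  0.24966994] [-0.27  0.07  0.49  2.13 -0.11  0.66  1.84] 0.010374167534157458 [ 0.98866294  0.37676642 -0.87891368]
over (array([ 0.2525, -0.0063,  0.0038]), array([-0.03719,  0.0178 ,  0.00445]))
hover (array([0.2536, 0.0512, 0.0209]), array([-0.03719,  0.0178 ,  0.00445]))
```

servo_tool:
  translation:
    - [0.05, -0.006, 0.004]
    - [0.1, -0.006, 0.004]
    - [0.15, -0.006, 0.004]
    - [0.2, -0.006, 0.004]
    - [0.2525, -0.006, 0.004]
    - [0.253, 0.02, 0.012]
    - [0.2535, 0.051, 0.021]
    - [0.2535, 0.051, 0.021]
    - [0.2535, 0.051, 0.021]
    - [0.2535, 0.051, 0.021]
  turn:
    - [-0.01, 0.005, 0.001]
    - [-0.02, 0.01, 0.002]
    - [-0.03, 0.015, 0.004]
    - [-0.037, 0.018, 0.0045]
    - [-0.037, 0.018, 0.0045]
    - [-0.037, 0.018, 0.0045]
    - [-0.037, 0.018, 0.0045]
    - [-0.037, 0.018, 0.0045]
    - [-0.037, 0.018, 0.0045]
    - [-0.037, 0.018, 0.0045]

```text
clock: 6.25
position: [0.5044, 0.1271, 0.19]
eef_rot: [-1.669, -1.448, 0.844]
contact_force: [-1.3, 0.2, -1.6]
gripper_width: 0.0107
```

```bash
python3 - <<'E'
from h import *
s=arm.read_state(); print(s["clock"],s["position"],s["joint_pos"].round(2),s["gripper_width"])
im,d,K,R,t=grab("wrist"); save("w2.png",im); np.savez("w2.npz",im=im,d=d,K=K,R=R,t=t,p=s["position"],r=s["eef_rot"])
E
```

```text
6.25 [0.50439211 0.12714004 0.18995652] [-0.62  0.14  0.14  2.3   0.81  0.39  0.24] 0.010714811088598406
```

View pics/w2.png

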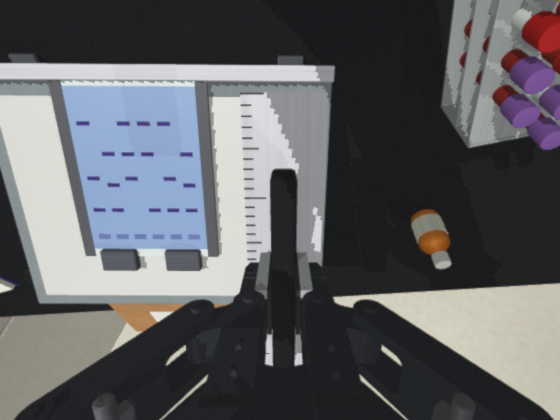

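The wrist view shows the rule held with its ticks on the image left, zero end at (265,93). The plate's left strip edge runs (211,83)–(217,257), and the ledge lies along row ~73.

```bash
cat > m.py <<'E'
from h import *
import sys
z=np.load(sys.argv[1]); im,d,K,R,t=[z[k] for k in("im","d","K","R","t")]
P=cloud(d,K,R,t); M=Ro.from_rotvec(z["r"]).as_matrix(); g=im.astype(int).mean(-1)
def plane(q,it=12):
    for _ in range(it):
        c=np.median(q,0) if _==0 else q.mean(0); n=np.linalg.svd(q-c,full_matrices=False)[2][2]; n*=np.sign(n[2]) or 1; r=(q-c)@n; q=q[abs(r)<max(.0015,1.5*r.std())]
    return c,n,len(q)
def ray(uv,c,n):
    uv=np.atleast_2d(np.array(uv,float)); o=-R.T@t
    D=np.c_[(uv-K[[0,1],[2,2]])/K[[0,1],[0,1]],np.ones(len(uv))]@R
    return o+D*(((c-o)@n)/(D@n))[:,None]
def edge(rows,lo,hi,sign):  # strongest gradient column per row, subpixel
    out=[]
    for v in rows:
        k=np.gradient(cv2.GaussianBlur(g.astype(np.float32),(3,3),0)[v])*sign; i=lo+int(np.argmax(k[lo:hi])); a,b,cc=k[i-1],k[i],k[i+1]
        out.append((i+.5*(a-cc)/(a-2*b+cc+1e-9),v))
    return np.array(out)
def line(uv):
    vx,vy,x0,y0=cv2.fitLine(uv.astype(np.float32),cv2.DIST_HUBER,0,.01,.01).ravel(); r=(uv-[x0,y0])@[-vy,vx]; return lambda v:np.c_[x0+(np.array(v)-y0)*vx/vy,v],r.std()
E
cat > m2.py <<'E'
exec(open("m.py").read())
q=np.concatenate([P[100:240,222:236].reshape(-1,3),P[264:290,60:230].reshape(-1,3),P[120:230,20:50].reshape(-1,3)]); q=q[~np.isnan(q[:,0])]
c,n,N=plane(q); print("face",c,n,N,"tilt",np.degrees(np.arccos(n[2])),"yaw",np.degrees(np.arctan2(-n[1],-n[0])))
L,e=line(edge(range(100,240,4),205,228,1)); A=ray(L([100,240]),c,n); A6=ray(L([100,240]),c+.006*n,n); print("plate left res",e,"face:",A,"6mm:",A6)
Lr,e2=line(edge(range(100,240,4),45,92,-1)); B6=ray(Lr([100,240]),c+.006*n,n)
u=A[0]-A[1];u/=np.linalg.norm(u); w=np.cross(n,u); print("strip right edge res",e2,"width if left at face/6mm",(B6-A)@w,(B6-A6)@w)
h=(P-c)@n; print("plate h",np.nanmedian(h[110:230,203:207]))
# profile across
print("profile row170",[(k,int(g[170,k]),round(float(h[170,k])*1000,1)) for k in range(200,250,2)])
print("profile col120 u",[(k,int(g[k,230]),round(float(h[k,230])*1000,1)) for k in range(60,96,2)])
bar=(h>.04)&(g>90); bar[:,:232]=0; bar[:,330:]=0; bar[:85]=0;bar[262:]=0
print("rule bar pts",bar.sum(),plane(P[bar]))
Q=(P[bar]-z["p"])@M; print("in tool",np.nanpercentile(Q,[1,50,99],axis=0))
E
python3 m2.py w2.npz
```

```text
face [ 0.57031436 -0.03027458  0.09170764] [-0.49579727  0.07080253  0.86554727] 8015 tilt 30.05474515337198 yaw -8.127197558728485
plate left res 1.0381438194107748 face: [[0.48383204 0.06708025 0.03420568]
 [0.59522269 0.05062725 0.09935763]] 6mm: [[0.4811903  0.06882096 0.03948209]
 [0.5901331  0.05272952 0.1032023 ]]
strip right edge res 0.049689043992506746 width if left at face/6mm [0.13199477 0.13192806] [0.1333452 0.1332785]
plate h 0.005570547839509299
profile row170 [(200, 167, 4.8), (202, 102, 6.2), (204, 99, 5.3), (206, 98, 7.0), (208, 98, 4.9), (210, 97, 6.5), (212, 82, 5.7), (214, 141, -0.7), (216, 165, 1.1), (218, 219, 1.0), (220, 220, 0.4), (222, 220, -0.8), (224, 220, 0.5), (226, 221, -0.4), (228, 220, 0.2), (230, 220, -0.5), (232, 220, 0.3), (234, 220, -0.2), (236, 220, -0.1), (238, 220, 0.2), (240, 220, 0.6), (242, 216, 0.2), (244, 182, 125.2), (246, 178, 124.6), (248, 176, 124.2)]
profile col120 u [(60, 30, -19.5), (62, 31, -20.9), (64, 97, -20.5), (66, 217, 10.0), (68, 220, 10.8), (70, 216, 8.9), (72, 218, 9.9), (74, 219, 9.4), (76, 217, 10.6), (78, 217, 9.6), (80, 173, 9.4), (82, 99, 0.5), (84, 106, 0.4), (86, 138, -0.4), (88, 141, 0.0), (90, 139, -0.7), (92, 140, -0.6), (94, 139, -1.1)]
rule bar pts 11083 (array([0.45986611, 0.13273381, 0.15921595]), array([-0.48872504,  0.07071992,  0.86956686]), 10686)
in tool [[-0.02035379 -0.01111729  0.00408062]
 [-0.00088788  0.0044834   0.05817629]
 [ 0.01899748  0.0058991   0.08792418]]
```

```bash
cat > m3.py <<'E'
exec(open("m.py").read())
q=np.concatenate([P[100:240,222:236].reshape(-1,3),P[264:290,60:230].reshape(-1,3),P[120:230,20:50].reshape(-1,3)]); q=q[~np.isnan(q[:,0])]
c,n,N=plane(q); h=(P-c)@n
def cross(prof,lo,hi,th):
    for i in range(lo,hi):
        if (prof[i]-th)*(prof[i+1]-th)<=0 and prof[i]!=prof[i+1]: return i+(th-prof[i])/(prof[i+1]-prof[i])
    return np.nan
uv=np.array([(cross(g[v],207,225,112),v) for v in range(100,240,3)]); uv=uv[~np.isnan(uv[:,0])]
L,e=line(uv); A=ray(L([95,240]),c,n); print("left edge",len(uv),e,L([95,240]).tolist())
uv=np.array([(cross(g[v],45,92,150),v) for v in range(100,240,3)]);Lr,e2=line(uv); B=ray(Lr([95,240]),c+.006*n,n)
u=A[0]-A[1];u=-u/np.linalg.norm(u)*1.0; u*=np.sign(u[0]); w=np.cross(n,u); print("width",(A-B)@w,"u",u,"n",n)
ub=B[1]-B[0];ub/=np.linalg.norm(ub); print("angle right vs left edge deg",np.degrees((ub-u)@w))
# ledge: rows where h drops below 5mm
cols=range(216,238,2); r=np.array([(cross(h[:,k],72,90,.005),k) for k in cols]); r=np.array([(k,x) for x,k in r if x==x])
r2=np.array([(k,cross(g[:,k],76,90,155)) for k in list(range(10,48,4))+list(range(216,238,2))]); r2=r2[~np.isnan(r2[:,1])]
print("ledge rows depth",r[:,1].round(1).tolist(),"grey",r2.round(1).tolist())
E0=ray(r2,c,n); lv=E0[-1]-E0[0]; lv/=np.linalg.norm(lv); print("ledge dir dot u",lv@u, "face x of ledge rel.", ((E0-A[0])@u*1000).round(1).tolist())
O=A[0]+u*np.median((E0[-8:]-A[0])@u); print("plate origin",O)
# rule
bar=(h>.04)&(g>90); bar[:,:232]=0; bar[:,330:]=0; bar[:85]=0;bar[262:]=0
cb,nb,_=plane(P[bar])
hb=abs((P-cb)@nb)<.004
ul=[]
for v in range(100,258,3):
    k=np.where(hb[v,230:300])[0]; ul.append((230+k[0]-.5,v))
Lb,eb=line(np.array(ul)); G=ray(Lb([100,255]),cb,nb)
zr=[(k,np.where(hb[80:120,k])[0][0]+80-.5) for k in range(244,262,2)]; Z=ray(zr,cb,nb)
T=lambda X:((X-z["p"])@M)*1000
print("rule grad edge tool",eb,T(G).round(2).tolist()); print("zero end tool z",T(Z)[:,2].round(1).tolist(),"plane y",T(cb[None])[0,1],"nb in tool",(nb@M).round(4))
np.savez("fit.npz",O=O,u=u,n=n,w=w,c=c)
E
python3 m3.py w2.npz
```

```text
left edge 47 0.07968725697745242 [[208.1608350405243, 95.0], [217.8194874242769, 240.0]]
width [0.12948149 0.12953646] u [ 0.85640566 -0.12547467  0.50082477] n [-0.49579727  0.07080253  0.86554727]
angle right vs left edge deg -0.024015727055202996
ledge rows depth [80.5, 80.5, 80.5, 80.6, 80.5, 80.5, 80.6, 80.6, 80.5, 80.5, 80.6] grey [[10.0, 78.8], [14.0, 78.8], [18.0, 78.8], [22.0, 78.8], [26.0, 78.9], [30.0, 78.9], [34.0, 78.9], [38.0, 78.9], [42.0, 78.9], [46.0, 78.9], [216.0, 80.3], [218.0, 80.3], [220.0, 80.3], [222.0, 80.3], [224.0, 80.3], [226.0, 80.4], [228.0, 80.4], [230.0, 80.4], [232.0, 80.4], [234.0, 80.4], [236.0, 80.5]]
ledge dir dot u 0.0008885032739736955 face x of ledge rel. [-11.7, -11.7, -11.7, -11.7, -11.7, -11.7, -11.7, -11.7, -11.8, -11.8, -11.6, -11.6, -11.6, -11.6, -11.6, -11.6, -11.6, -11.6, -11.5, -11.6, -11.6]
plate origin [0.47017324 0.0666415  0.02641762]
rule grad edge tool 0.28156335453182296 [[-20.67, 4.45, 84.88], [-20.67, 4.57, 5.13]]
zero end tool z [88.5, 88.5, 88.5, 88.5, 88.5, 88.5, 88.6, 88.6, 88.6] plane y 4.495942668487507 nb in tool [-1.0e-04 -1.0e+00 -1.4e-03]
```

```bash
cat > tgt.py <<'E'
from h import *
import sys
f=np.load("fit.npz"); s=arm.read_state()
print(s["clock"],s["position"].round(4),s["joint_pos"].round(2),s["contact_force"].round(1),s["gripper_width"])
M=rpose([0,0,0],f["u"],f["n"],1)[1]; k=np.array([-.0207,.0095,.0885]); w=np.cross(f["n"],f["u"])
M0=Ro.from_rotvec(s["eef_rot"]).as_matrix(); D=s["position"]+M0@k-f["O"]; print("corner now in plate mm",(np.array([D@f["u"],D@w,D@f["n"]])*1000).round(2))
for a in sys.argv[1:]:
    x,y,h=[float(v)/1000 for v in a.split(",")]
    print(a,cmd(f["O"]+x*f["u"]+y*w+h*f["n"]-M@k,M))
E
python3 tgt.py 10,4,60 10,4,14
```

```text
6.3 [0.5048 0.1269 0.1906] [-0.62  0.14  0.14  2.3   0.81  0.39  0.24] [-0.   0.2 -0.7] 0.010638665635839683
corner now in plate mm [ 15.85  43.76 120.19]
10,4,60 (array([-0.0401,  0.0597,  0.0057]), array([-0.00089,  0.00067, -0.00011]))
10,4,14 (array([-0.04  ,  0.1057,  0.0054]), array([-0.00089,  0.00067, -0.00011]))
```

servo_tool:
  translation:
    - [-0.02, 0.03, 0.003]
    - [-0.04, 0.06, 0.0055]
    - [-0.04, 0.08, 0.0055]
    - [-0.04, 0.1, 0.0055]
    - [-0.04, 0.1057, 0.0054]
    - [-0.04, 0.1057, 0.0054]
    - [-0.04, 0.1057, 0.0054]
    - [-0.04, 0.1057, 0.0054]
  turn:
    - [-0.0009, 0.0007, -0.0001]
    - [-0.0009, 0.0007, -0.0001]
    - [-0.0009, 0.0007, -0.0001]
    - [-0.0009, 0.0007, -0.0001]
    - [-0.0009, 0.0007, -0.0001]
    - [-0.0009, 0.0007, -0.0001]
    - [-0.0009, 0.0007, -0.0001]
    - [-0.0009, 0.0007, -0.0001]

```text
clock: 7.1
position: [0.5465, 0.0811, 0.0967]
eef_rot: [-1.674, -1.45, 0.833]
contact_force: [0.4, -0.3, -0.6]
gripper_width: 0.0103
```

```bash
python3 tgt.py 6,1,2 2,.6,0.5; python3 - <<'E'
from h import *
s=arm.read_state()
im,d,K,R,t=grab("wrist"); save("w3.png",im); np.savez("w3.npz",im=im,d=d,K=K,R=R,t=t,p=s["position"],r=s["eef_rot"])
E
```

```text
7.1 [0.5465 0.0811 0.0967] [-0.53  0.38  0.22  2.31  1.66  0.16 -0.54] [ 0.4 -0.3 -0.6] 0.010292024736233998
corner now in plate mm [10.28  4.71 14.37]
6,1,2 (array([-0.0037,  0.0125,  0.0043]), array([ 1.8e-04, -2.0e-05,  1.5e-04]))
2,.6,0.5 (array([-0.0041,  0.014 ,  0.0083]), array([ 1.8e-04, -2.0e-05,  1.5e-04]))
```

View pics/w3.png

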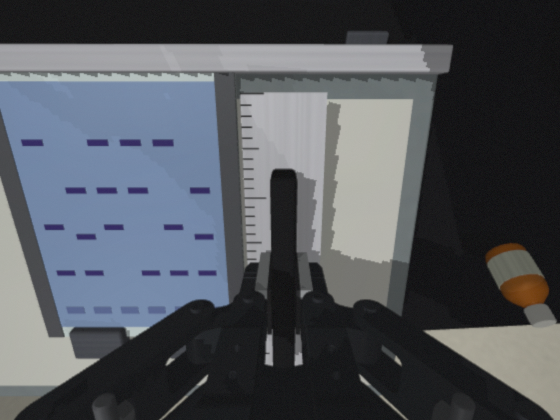

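The wrist view shows the rule just above the face: its ticked edge at column ~243 runs beside the plate's strip edge (~240), and the zero end is at row 93, above the ledge at row ~73. Before lowering, I'll make a quick numeric check of both edges.

```bash
cat > m4.py <<'E'
exec(open("m.py").read())
f=np.load("fit.npz");O,u,n=f["O"],f["u"],f["n"];w=np.cross(n,u)
h=(P-O)@n
for v in(110,140,230): print(v,[(k,int(g[v,k]),round(float(h[v,k])*1e3,1)) for k in range(232,252)])
print([(k,int(g[k,230+16]),round(float(h[k,246])*1e3,1)) for k in range(66,98,2)])
X=lambda uv,z0:[( (ray(p,O+z0*n,n)[0]-O)@np.array([u,w,n]).T*1000).round(2).tolist() for p in uv]
E
python3 m4.py w3.npz
```

```text
110 [(232, 78, 6.5), (233, 76, 6.2), (234, 77, 7.6), (235, 73, 5.9), (236, 69, 4.6), (237, 95, -0.3), (238, 108, -0.4), (239, 111, 0.4), (240, 129, -0.6), (241, 167, 19.6), (242, 169, 18.9), (243, 168, 19.2), (244, 166, 17.7), (245, 166, 19.5), (246, 165, 19.7), (247, 168, 19.0), (248, 168, 20.1), (249, 171, 19.6), (250, 177, 18.4), (251, 178, 19.4)]
140 [(232, 75, 5.8), (233, 75, 6.0), (234, 76, 5.5), (235, 75, 5.1), (236, 72, 6.2), (237, 68, 5.0), (238, 83, 2.0), (239, 106, -0.1), (240, 108, 0.8), (241, 120, -0.7), (242, 148, 19.3), (243, 165, 20.1), (244, 163, 18.6), (245, 162, 19.2), (246, 163, 19.7), (247, 162, 19.7), (248, 163, 18.9), (249, 163, 18.9), (250, 164, 19.4), (251, 165, 19.3)]
230 [(232, 72, 5.5), (233, 72, 6.6), (234, 74, 5.4), (235, 72, 4.0), (236, 72, 6.4), (237, 72, 6.0), (238, 73, 5.4), (239, 73, 6.2), (240, 70, 6.0), (241, 71, 4.8), (242, 87, 1.9), (243, 106, -0.5), (244, 109, 0.6), (245, 123, 0.2), (246, 154, 19.7), (247, 165, 19.1), (248, 165, 19.0), (249, 162, 20.0), (250, 162, 19.3), (251, 160, 17.8)]
[(66, 168, 8.7), (68, 172, 11.2), (70, 156, 10.0), (72, 93, 6.1), (74, 69, 0.0), (76, 68, -0.1), (78, 67, -0.1), (80, 94, -0.8), (82, 103, -0.0), (84, 103, 0.0), (86, 104, nan), (88, 106, 0.5), (90, 105, 0.1), (92, 87, 18.8), (94, 124, 19.2), (96, 174, 19.8)]
```

```bash
cat >> m4.py <<'E'
print("plate foot",X([(236.6,110),(237.9,140),(242,230)],0)); print("rule edge",X([(240.5,110),(241.7,140),(245.6,230)],.0193),"zero",X([(246,91.5)],.0193),"ledge",X([(246,71.5)],.01),X([(246,73)],0))
E
python3 m4.py w3.npz | tail -2
```

```text
plate foot [[18.48, 0.03, 0.0], [34.02, -0.02, 0.0], [86.99, -0.06, 0.0]]
rule edge [[18.3, 4.66, 19.3], [32.05, 4.63, 19.3], [78.92, 4.67, 19.3]] zero [[10.22, 7.54, 19.3]] ledge [[0.87, 6.83, 10.0]] [[0.55, 5.69, 0.0]]
```

servo_tool:
  translation:
    - [-0.002, 0.004, 0.002]
    - [-0.004, 0.006, 0.004]
    - [-0.004, 0.009, 0.006]
    - [-0.004, 0.012, 0.007]
    - [-0.004, 0.0135, 0.0075]
    - [-0.004, 0.0135, 0.0075]
    - [-0.004, 0.0135, 0.0075]
    - [-0.004, 0.0135, 0.0075]
  turn:
    - [0, 0, 0]
    - [0, 0, 0]
    - [0, 0, 0]
    - [0, 0, 0]
    - [0, 0, 0]
    - [0, 0, 0]
    - [0, 0, 0]
    - [0, 0, 0]

```text
clock: 7.95
position: [0.5459, 0.0775, 0.0803]
eef_rot: [-1.673, -1.45, 0.835]
contact_force: [-0.6, 0.1, -1.5]
gripper_width: 0.0102
```

```bash
python3 tgt.py 0.7,.5,-.5
```

```text
7.95 [0.5459 0.0775 0.0803] [-0.43  0.41  0.12  2.32  1.87  0.19 -0.74] [-0.6  0.1 -1.5] 0.010202060338084318
corner now in plate mm [2.   0.94 0.32]
0.7,.5,-.5 (array([-0.0005,  0.0008,  0.0013]), array([-4.0e-05,  2.0e-04,  1.1e-04]))
```

servo_tool:
  translation:
    - [-0.0005, 0.0006, 0.0005]
    - [-0.0005, 0.001, 0.001]
    - [-0.0005, 0.001, 0.0014]
    - [-0.0005, 0.001, 0.0014]
  turn:
    - [0, 0, 0]
    - [0, 0, 0]
    - [0, 0, 0]
    - [0, 0, 0]

```text
clock: 8.35
position: [0.5458, 0.0772, 0.0795]
eef_rot: [-1.674, -1.452, 0.833]
contact_force: [-3.0, -0.4, 6.9]
gripper_width: 0.0104
```

```bash
python3 tgt.py; python3 - <<'E'
from h import *
s=arm.read_state(); f=np.load("fit.npz"); w=np.cross(f["n"],f["u"]); print("force u,w,n",[round(float(s["contact_force"]@v),1) for v in(f["u"],w,f["n"])])
E
```

```text
8.35 [0.5458 0.0772 0.0795] [-0.42  0.41  0.1   2.32  1.88  0.2  -0.75] [-3.  -0.4  6.9] 0.010371496946551682
corner now in plate mm [ 1.59  0.63 -0.47]
force u,w,n [0.9, -0.8, 7.4]
```

servo_tool:
  translation:
    - [-0.0002, 0, 0.0007]
    - [-0.0003, 0, 0.0013]
    - [-0.0003, 0, 0.0015]
    - [-0.0003, 0, 0.0015]
  turn:
    - [0, 0, 0]
    - [0, 0, 0]
    - [0, 0, 0]
    - [0, 0, 0]

```text
clock: 8.75
position: [0.5457, 0.0772, 0.0794]
eef_rot: [-1.675, -1.453, 0.832]
contact_force: [0.6, 0.5, 6.2]
gripper_width: 0.0104
```

```bash
python3 tgt.py; python3 - <<'E'
from h import *
s=arm.read_state(); f=np.load("fit.npz"); w=np.cross(f["n"],f["u"]); print("force u,w,n",[round(float(s["contact_force"]@v),1) for v in(f["u"],w,f["n"])])
E
```

```text
8.75 [0.5457 0.0772 0.0794] [-0.42  0.41  0.1   2.32  1.89  0.2  -0.76] [0.6 0.5 6.2] 0.010442068818519192
corner now in plate mm [ 1.48  0.63 -0.67]
force u,w,n [3.6, 0.6, 5.1]
```

servo_tool:
  translation:
    - [-0.0002, -0.0003, 0.0008]
    - [-0.0002, -0.0003, 0.0015]
    - [-0.0002, -0.0003, 0.0015]
  turn:
    - [0, 0, 0]
    - [0, 0, 0]
    - [0, 0, 0]

```text
clock: 9.05
position: [0.5449, 0.0769, 0.0791]
eef_rot: [-1.677, -1.453, 0.831]
contact_force: [5.8, 0.2, 5.5]
gripper_width: 0.0103
```

```bash
python3 tgt.py; python3 - <<'E'
from h import *
s=arm.read_state(); f=np.load("fit.npz"); w=np.cross(f["n"],f["u"]); print("force u,w,n",[round(float(s["contact_force"]@v),1) for v in(f["u"],w,f["n"])])
im,d,K,R,t=grab("wrist"); save("w4.png",im); np.savez("w4.npz",im=im,d=d,K=K,R=R,t=t,p=s["position"],r=s["eef_rot"])
E
cat > m5.py <<'E'
exec(open("m.py").read())
f=np.load("fit.npz");O,u,n=f["O"],f["u"],f["n"];w=np.cross(n,u)
h=(P-O)@n
for v in(110,170,230): print(v,[(k,int(g[v,k]),round(float(h[v,k])*1e3,1)) for k in range(228,246)])
print([(k,int(g[k,252]),round(float(h[k,252])*1e3,1)) for k in range(62,98,2)])
E
python3 m5.py w4.npz
```

```text
9.05 [0.5449 0.0769 0.0791] [-0.41  0.41  0.09  2.32  1.9   0.21 -0.77] [5.8 0.2 5.5] 0.010281029291401627
corner now in plate mm [ 0.65  0.27 -0.67]
force u,w,n [7.7, 1.1, 1.9]
110 [(228, 70, 5.4), (229, 69, 5.9), (230, 70, 7.0), (231, 70, 6.1), (232, 69, 5.2), (233, 70, 6.5), (234, 71, 6.0), (235, 69, nan), (236, 70, 5.2), (237, 70, 5.8), (238, 68, 6.1), (239, 70, 6.0), (240, 91, 5.3), (241, 133, 4.7), (242, 149, 6.0), (243, 147, 3.8), (244, 149, 4.8), (245, 151, 4.4)]
170 [(228, 65, 5.5), (229, 66, 5.1), (230, 66, 5.6), (231, 66, 5.5), (232, 65, 5.6), (233, 66, 5.3), (234, 66, 5.2), (235, 65, 5.8), (236, 65, 5.9), (237, 66, 6.0), (238, 66, 5.8), (239, 64, 5.0), (240, 67, 5.7), (241, 67, 5.6), (242, 72, 7.3), (243, 97, 4.9), (244, 129, 4.6), (245, 131, 4.4)]
230 [(228, 65, 6.5), (229, 65, 6.6), (230, 64, 5.2), (231, 66, 5.6), (232, 65, 5.6), (233, 64, 5.1), (234, 63, 5.3), (235, 65, 4.5), (236, 66, 6.0), (237, 65, 5.7), (238, 64, 5.4), (239, 66, 5.7), (240, 65, 5.2), (241, 65, 5.3), (242, 65, 5.7), (243, 64, 5.8), (244, 65, 4.6), (245, 86, 6.9)]
[(62, 104, 9.8), (64, 149, 10.3), (66, 155, 10.5), (68, 155, 10.1), (70, 153, 9.3), (72, 150, 8.9), (74, 153, 10.4), (76, 155, 9.9), (78, 155, 9.2), (80, 154, 10.5), (82, 153, 10.0), (84, 150, 8.7), (86, 152, 9.2), (88, 153, 9.3), (90, 138, 10.0), (92, 71, 4.4), (94, 90, 4.0), (96, 115, 4.3)]
```

View pics/w4.png

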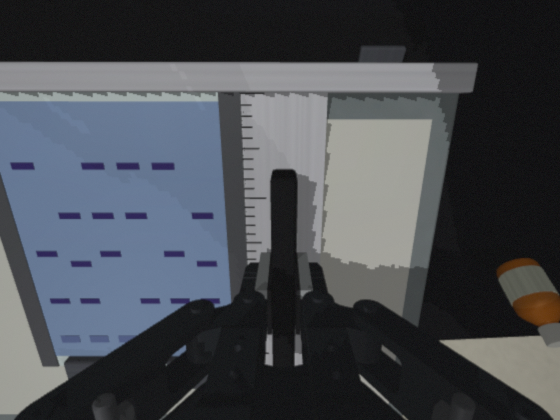

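The wrist view shows the rule flush against the strip along column ~242 with no gap, and the zero end at the ledge (row ~91). Releasing.

servo_tool:
  translation:
    - [0, 0, -0.0008]
    - [0, 0, -0.0008]
    - [0, 0, -0.0008]
    - [0, 0, -0.0008]
    - [0, 0, -0.0008]
  turn:
    - [0, 0, 0]
    - [0, 0, 0]
    - [0, 0, 0]
    - [0, 0, 0]
    - [0, 0, 0]
  claw: 0.65

```text
clock: 9.6
position: [0.5425, 0.0768, 0.0773]
eef_rot: [-1.672, -1.449, 0.836]
contact_force: [0.3, 0.9, 0.8]
gripper_width: 0.0298
```

servo_tool:
  translation:
    - [0, -0.01, 0]
    - [0, -0.03, 0]
    - [0, -0.06, 0]
    - [0, -0.09, 0]
    - [0, -0.12, 0]
    - [0, -0.12, 0]
    - [0, -0.12, 0]
    - [0, -0.12, 0]
  turn:
    - [0, 0, 0]
    - [0, 0, 0]
    - [0, 0, 0]
    - [0, 0, 0]
    - [0, 0, 0]
    - [0, 0, 0]
    - [0, 0, 0]
    - [0, 0, 0]

```text
clock: 10.4
position: [0.4835, 0.085, 0.1814]
eef_rot: [-1.673, -1.45, 0.835]
contact_force: [0.7, -0.2, 0.2]
gripper_width: 0.0299
```

```bash
python3 - <<'E'
from h import *
s=arm.read_state(); print(s["clock"],s["position"],s["contact_force"],s["gripper_width"])
im,d,K,R,t=grab("wrist"); save("w5.png",im); np.savez("w5.npz",im=im,d=d,K=K,R=R,t=t,p=s["position"],r=s["eef_rot"])
im,d,K,R,t=grab("top"); a=np.load("top0.npz"); P=cloud(d,K,R,t);P0=cloud(a["d"],K,R,t)
for n,(r,c) in dict(rack=(slice(205,272),slice(140,182)),drop=(slice(155,180),slice(158,182))).items(): print(n,np.abs(im[r,c].astype(int)-a["im"][r,c]).mean())
E
```

```text
10.4 [0.48354371 0.08497344 0.18143651] [ 0.67131949 -0.17895663  0.24575986] 0.02994938598026848
rack 13.39031035299692
drop 12.221111111111112
```

View pics/w5.png

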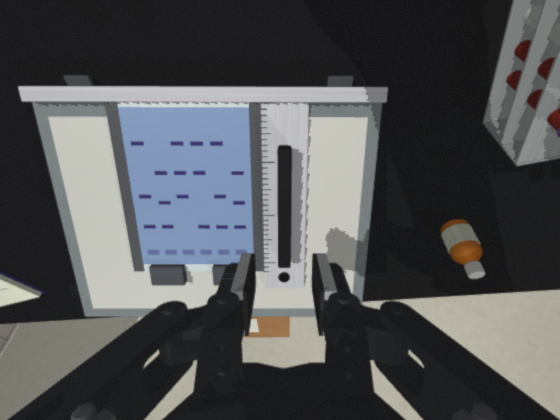

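The wrist view shows the rule released beside the plate: zero end at the ledge (row ~104), hole at (284,277), ticked edge at column ~263. One numeric check follows.

```bash
cat > m6.py <<'E'
exec(open("m.py").read())
f=np.load("fit.npz");O,u,n=f["O"],f["u"],f["n"];w=np.cross(n,u);h=(P-O)@n
F=lambda X:((X-O)@np.array([u,w,n]).T*1000).round(2).tolist()
b=cv2.GaussianBlur(g.astype(np.float32),(3,3),0)
for nm,rows,lo,hi,s,z0 in(("rule ticked",range(112,284,6),252,270,1,.005),("rule back",range(112,284,6),295,312,0,.005),("plate right",range(120,250,6),105,140,-1,.006)):
    kk=edge(rows,lo,hi,s) if s else None
    if kk is None: continue
    L,e=line(kk); print(nm,round(e,2),F(ray(L([rows[0],rows[-1]]),O+z0*n,n)))
print("rule far end profile",[(v,int(g[v,300]),round(float(h[v,300])*1e3,1)) for v in range(282,296)])
print("zero end",[(v,int(g[v,285]),round(float(h[v,285])*1e3,1)) for v in range(98,112)],F(ray([(285,104),(285,289)],O+.005*n,n)))
q=P[112:285,293:303].reshape(-1,3);q=q[abs((q-O)@n-.005)<.003];c,nn,N=plane(q);print("rule tilt",np.degrees(np.arccos(nn@n)),"h ends",[np.nanmedian(h[r,268:302][abs(h[r,268:302]-.005)<.006])*1e3 for r in(slice(108,125),slice(270,286))])
E
python3 m6.py w5.npz
```

```text
rule ticked 2.2 [[8.88, 0.42, 5.0], [171.48, 0.11, 5.0]]
plate right 0.04 [[15.52, -129.62, 6.0], [133.12, -129.69, 6.0]]
rule far end profile [(282, 188, 5.0), (283, 189, 5.1), (284, 190, 4.2), (285, 189, 3.9), (286, 188, 4.3), (287, 190, 5.7), (288, 193, -0.2), (289, 193, 0.2), (290, 193, -0.2), (291, 193, 0.2), (292, 194, -0.7), (293, 194, 0.1), (294, 194, -0.1), (295, 194, 1.1)]
zero end [(98, 189, 9.8), (99, 189, 11.4), (100, 192, 9.9), (101, 173, 10.2), (102, 136, 4.9), (103, 130, 5.9), (104, 174, 5.5), (105, 189, 5.6), (106, 191, 5.2), (107, 190, 6.1), (108, 190, 5.0), (109, 191, 4.6), (110, 190, 5.2), (111, 191, 5.3)] [[2.45, 21.07, 5.0], [182.05, 21.65, 5.0]]
rule tilt 0.17463275801062628 h ends [np.float64(4.707548507809205), np.float64(4.628503715162718)]
```

```bash
python3 -c "
from workcell import arm
print(arm.close_job())"
```

```text
the job is handed in; nothing more can be done
None
```

I picked up the aluminium rule by its rail, laid it on the panel along the plate's left-hand edge and slid it down against the ledge. I then released it, backed the gripper off about 120 mm, and handed the job in at about 10.5 s.

**Rule position (last wrist picture):**
- The ticked edge is 0.1–0.4 mm from the plate's left-edge line at both ends, with noisy row-to-row scatter from the tick marks.
- The zero end is roughly 0.5–1 mm up from the ledge line.
- The bar's top is about 4.7 mm above the face at both ends, which fits a 5 mm bar lying flat, and it is tilted about 0.2°.

**Plate:** it had not shifted; its right edge measured −129.6 mm against −129.5 mm earlier.

**Rack and bottle:** the arm kept well clear of both. In the last wrist picture the bottle and the visible part of the rack stood upright. The numeric before/after check in the top view was not conclusive: the pixels there differed by about 13 grey levels. I put that down to the arm or its shadow, but did not confirm it.

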